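# Set the hold-down of a tube labeller and load its feed chute

### The arm

A 6-joint arm with a two-finger parallel gripper is mounted at the origin on the work surface. World frame = base frame: x ahead of the robot, y to its left, z up, the work surface at z = 0. Lengths are in m, angles in rad, forces in N, time in s.
With the tool pointing down it reaches from about 0.3 to 0.875 m from the base axis. Payload 6.4 kg.
Tool frame: the origin (TCP) lies at the very end of the fingers, on their centre line; the grasp point (between the pads) lies env.grip_depth behind it (env.grip_depth is the distance from the TCP to the grasp point, in m); z points along the fingers, y is the line along which they close (so a half turn about z gives the same grasp; the last joint's range is limited). The gripper opens to 88 mm and grips with 3 to 60 N. Pads are 18 mm wide; open, the fingers measure 123 mm over their backs; the gripper's body (75 mm by 187 mm) begins 45 mm behind the grasp point.
Start: joints at [1.044, 0.181, 1.607, -0, 1.354, -0.206], TCP at [0.181, 0.546, 0.239] pointing down, gripper open.
Joint ranges: [-2.99, 2.99], [-0.89, 2.07], [0.3, 2.58], [-1.14, 4.28], [0, 2.63], [-3.12, 3.12]. Speed limits (rad/s): [2.57, 2.57, 3.01, 3.14, 3.14, 3.14].

### API

Orientations are given as a 3x3 rotation matrix whose columns are the frame's x, y, z axes.
In Python, from station import env gives the robot as it stands.
- The arm moves only by the shell command python3 -m crank 'ROWS' [OPENING] [FORCE]. ROWS is JSON, a list of rows, each an object of numbers: "tx", "ty", "tz": the shift along the tool's x, y, z normalised to -1 to 1, where 1 is 0.4 m; "ax", "ay", "az": the turn, a rotation vector about the tool's x, y, z normalised to -1 to 1, where 1 is 0.5 rad. A call has 1 to 5 rows; each row is the pose to reach, as a shift and turn from the pose commanded when the call began, along the tool's axes at that moment; what a row does not reach only later rows make up. A row lasts 1/10 s, in which the tool goes at most 50 mm and 8.59 degrees, less where a joint would pass 70% of its speed; a pose out of reach is approached as far as the arm can. A call with a number of a shift or a turn outside -1 to 1 is refused whole. A call with a gripper value outside its range is refused whole. OPENING is the opening, from -1 (shut) to 1 (fully open), so that 0 is half open, set as the call begins (- or left out, the last holds). The fingers move at their own pace and stop on an object; FORCE is the grip in N (left out, the last holds). Time passes only in rows, so rows that repeat a pose let the fingers close. It gives the time, the measured TCP pose, the force, the opening and the grip force at its end, in the units of the state.
- env.observe(): the state, without advancing time (a new reading comes with each control period).
- env.grab_frame(name): name is "scene" or "top"; returns the picture (480x640x3 uint8, red, green, blue); there is no depth.
- env.camera_params(name): a dict with "fov_y" (degrees; the focal length in pixels is half the picture's height over the tangent of half this angle, whatever the lens; pixels are square), "cx", "cy" (the principal point, pixels), "rvec" (rotation vector, rad) and "tvec" (3), from world to camera coordinates, as OpenCV has them. Camera axes: x right, y down, z forward; pixel columns grow to the right and rows downward; lengths in m; the calibration is good to about 2 mm. A picture is of the moment at which its call begins. camera_params takes no time and is no camera call.
- env.job_done(): hands the job in; it is judged then, once.
The state is a dict: "time": time; "q": joint angles; "joint_velocities": joint speeds; "effort": joint torques, N m; "ee_pos": TCP position; "eef_rot": TCP orientation; "ft_force": force on the tool from outside, world axes, zero at the start; "moment": the same for the moment, N m; "gripper_width": finger opening in m; "grip_force": force on a finger pad.
Only numpy, scipy, OpenCV 4.12 (cv2) and the standard library are available. Lean on these libraries where they do the work, as an engineer would, in place of code of your own. Each camera call takes 0.05 s, during which the arm holds its last target. There are 200 camera calls.

### The job

Get the tube labeller ready: spin the knurled brass collar on its threaded post to raise the hold-down rails until the black pointer is level with the red index clip on the scale. Then lay the two capped tubes across the upper end of the chute, blue caps towards the scale side, so that both roll down under the rails and lie against the end stop. Leave the index clip where it is set and the other things on the desk where they are.

Things in the scene. Friction and masses are not known exactly. Their poses are not given: they have to be found in the camera images.
- labeller: Desktop tube labeller, fixed: grey base plate 250 x 530 x 12 mm, aluminium feed chute, white housing at its +y end (from y = 137 mm, 138 mm high, label roll on top to 233 mm). Origin on the desk under the chute's middle line, at the blue crossbar (y = 0). z up, y down along the chute, +x the scale side; the threaded post is on the -x side. Its yaw differs by up to 0.15 rad either way.
- load_spot (a point): Point on the chute bed's plane, mid-width, at labeller y = -110 mm: lay a tube here (axis along labeller x, 14 mm above the bed). Chute 122 mm wide inside, walls 28 mm above the bed, back wall at y = -185 mm, open from above where y is under -40 mm. The bed falls 15 degrees towards +y; its middle is an open slot 50 mm wide where finger tips may go, nothing below but the base plate.
- chute_end (a point): Foot of the end stop on the chute bed, mid-width, at labeller y = +105 mm. A tube let go on the upper bed rolls down by itself: the two steel rails stop it while the hold-down is low; raised to the index they let it pass, and it rests against the stop or against the tube before it (tube middles near y = +91 and +64 mm).
- collar_grip (a point): Centre of the knurled brass collar: 48 mm diameter, 30 mm high (15 above and below here), vertical axis, on a 20 mm threaded post whose top stands 184 mm above the desk, 19 to 39 mm above this point. Below the collar 16 mm are free (30 mm spacer), then the blue hub and crossbar, which move with it. Nothing else within 65 mm of the axis at its height or above.
- collar (a joint): Turn of the collar, rad: 0 at the bottom, 6.28 at the top, growing counter-clockwise seen from above. Right-hand fast thread, 20 mm per turn: 1 rad counter-clockwise raises collar and hold-down (crossbar, rails, pointer) by 3.18 mm. Friction about 0.08 N m; stays where left. Starts between 0.05 and 0.85 rad.
- pointer (a point): Tip of the black pointer at the crossbar's +x end, in front of the white scale (ticks every 5 mm, face towards +x). Rises with the collar, by the same amount.
- index_mark (a point): Tip of the red index clip (20 mm wide, 8 mm high) on the scale, beside the pointer's path: the height for the pointer, 8 to 12 mm above the pointer's lowest place. A stiff slide that stays as set unless pushed.
- tube_rest: Grey plastic tube rest fixed to the desk, base 130 x 215 mm. Holds two tubes along its x, side by side at y = -47 and +47 mm, tube axes 36 mm above the desk, each in V supports at x = -42 and +42 mm (8 mm thick). Between the supports (76 mm) the tube is free above the 6 mm base plate.
- tube_a: Capped white sample tube, 28 mm in diameter, 112 mm long, about 60 g, rigid, smooth. Origin at its middle, x along its axis towards the ribbed blue cap (the last 22 mm), which is at its +x end; it may have rolled about x. Starts in the tube rest.
- tube_a_cap (a point): Centre of tube_a's cap end, 56 mm from its middle.
- tube_b: A second tube just like tube_a; in the tube rest it lies the opposite way round to tube_a.
- tube_b_cap (a point): Centre of tube_b's cap end, 56 mm from its middle.
- pump_bottle: Bystander: white pump bottle, 68 mm in diameter, 177 mm high; origin under its base.
- phone: Bystander: phone lying flat, 150 x 72 x 9 mm; origin under its middle.
- mouse: Bystander: white computer mouse, 105 x 60 x 32 mm; origin under its middle.
- label_roll: Bystander: paper label roll lying flat, 90 mm in diameter, 50 mm high; origin under its middle.
- kit_box: Bystander: small cardboard carton, 150 x 105 x 70 mm; origin under its middle.
- thermometer: Bystander: white and blue hand-held forehead thermometer lying on its side, 120 x 125 x 40 mm; origin under its head.
Mind the look-alikes: they are no part of the job. What is shaped like the tube_b but brown is not meant.

How it is judged:
By the outcome, as a careful person would: the job done as asked, in the order asked, and still so for the second after the job is handed in, with the robot touching nothing.
It also fails if it takes over 72 s, if anything falls off the work surface, if the arm or the gripper's body presses on something with over 40 N, if the wrist force passes 120 N, or if a joint passes its speed limit or range.

## Working session

There is one attempt and no reset: what is moved stays moved. The work goes in short steps, Python scripts to look and compute and a shell command to move; the robot and the scene stay as the last step left them, time stands still between calls to the robot, and variables do not carry over. Pictures are saved under pics/ and viewed, at most 10 in all, crops included, and the job is handed in when it is done.

```bash
ls; mkdir -p pics; python3 - <<'E'
from station import env
import cv2
s=env.observe(); print(s['time'],s['ee_pos'],s['eef_rot'],s['gripper_width'],env.grip_depth)
for n in("scene","top"):
    cv2.imwrite(f"pics/{n}0.png",env.grab_frame(n)[:,:,::-1]); print(n,env.camera_params(n))
E
```

```text
pics
0.0 [0.18102762 0.54522761 0.23784458] [[-9.48982242e-01  3.15328400e-01 -8.39487214e-04]
 [ 3.15329326e-01  9.48981237e-01 -1.42387965e-03]
 [ 3.47667924e-04 -1.61595144e-03 -9.99998634e-01]] 0.08843612512290534 0.0187
scene {'fov_y': 42.68323539211003, 'cx': 314.65444740272073, 'cy': 243.0081686885596, 'rvec': array([ 1.84802067,  1.80674484, -0.63911992]), 'tvec': array([ 0.05837872, -0.3070164 ,  2.19975638])}
top {'fov_y': 51.536948530098634, 'cx': 327.19014947751054, 'cy': 240.06956421167138, 'rvec': array([ 2.12088921, -2.15406713,  0.15644619]), 'tvec': array([-0.04274773,  0.53889252,  1.34581944])}
```

View pics/scene0.png

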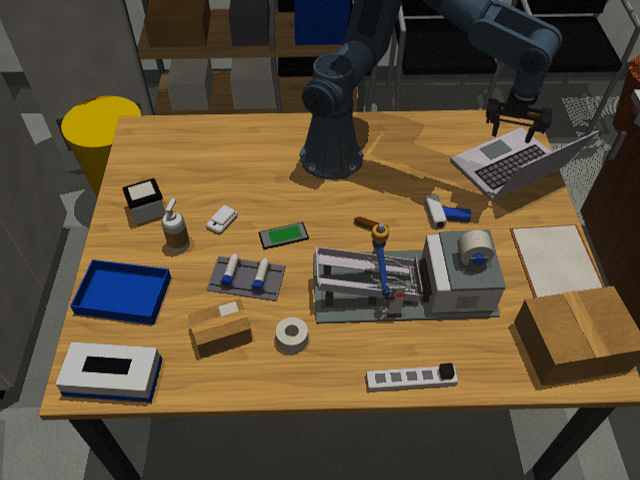

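View pics/top0.png

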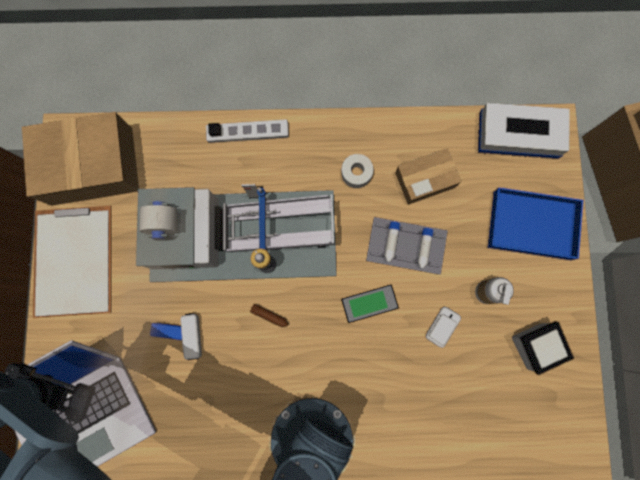

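The top view shows the labeller with its housing to the left at about (180,230), the chute at (225–333, 195–250) and the collar at (261,259). The tube rest is at (407,245) with two tubes. The brown look-alike lies on the desk at (269,315) in the top view and (368,223) in the scene view, away from the rest. The white, blue-capped tubes in the rest are the ones meant. I'll confirm this in an enlarged composite crop.

```bash
python3 - <<'E'
import cv2,numpy as np
s=cv2.imread('pics/scene0.png');t=cv2.imread('pics/top0.png')
def c(i,x,y,w,h):return cv2.resize(i[y:y+h,x:x+w],(400,300),interpolation=cv2.INTER_CUBIC)
cv2.imwrite('pics/comp0.png',np.vstack([np.hstack([c(t,365,208,88,66),c(s,200,242,96,72)]),np.hstack([c(t,210,180,136,102),c(s,308,215,144,108)])]))
E
```

```text
(no output)
```

View pics/comp0.png

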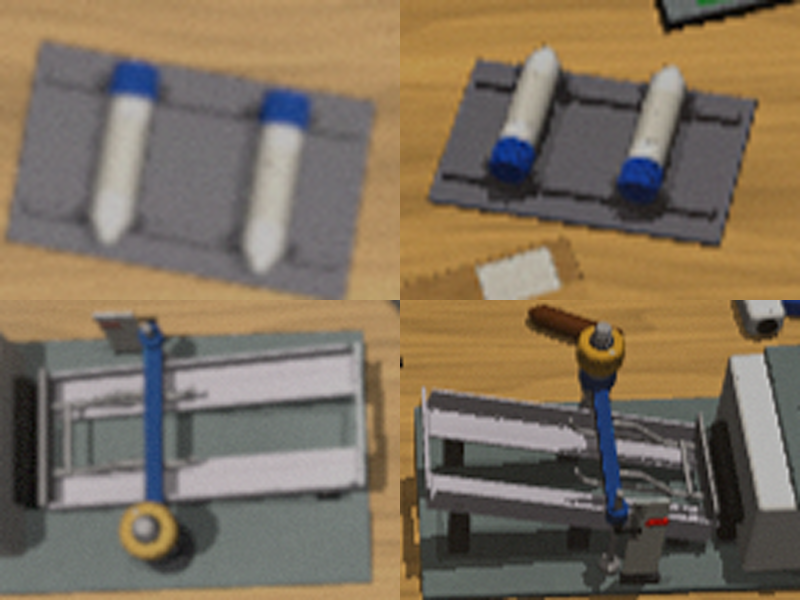

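The enlarged crop confirms the two white, blue-capped tubes in the rest. Both blue caps point away from the robot, in the world +x direction, so the images disagree with the text's "opposite way round". I'll trust the images and re-check later. The red clip is at about (544,402) in the scene crop (full image pixel ~(394,294)), and the crossbar and pointer end is beside it. Next I'll measure.

```bash
cat > h.py <<'E'
import cv2,numpy as np
from station import env
def cam(n):
    p=env.camera_params(n); f=240/np.tan(np.radians(p['fov_y'])/2)
    R=cv2.Rodrigues(np.array(p['rvec']))[0]
    return np.array([[f,0,p['cx']],[0,f,p['cy']],[0,0,1]]),R,np.array(p['tvec'])
C={n:cam(n) for n in('scene','top')}
def ray(n,uv):
    K,R,t=C[n]; return -R.T@t, R.T@np.linalg.inv(K)@np.array([uv[0],uv[1],1.])
def onz(n,uv,z):
    o,d=ray(n,uv); return o+d*(z-o[2])/d[2]
def tri(us,ut):
    (o1,d1),(o2,d2)=ray('scene',us),ray('top',ut)
    d1/=np.linalg.norm(d1);d2/=np.linalg.norm(d2)
    s=np.linalg.lstsq(np.c_[d1,-d2],o2-o1,rcond=None)[0]
    a,b=o1+s[0]*d1,o2+s[1]*d2
    return (a+b)/2,np.linalg.norm(a-b)
def proj(n,X):
    K,R,t=C[n]; p=K@(R@np.asarray(X)+t); return p[:2]/p[2]
def avg(n,k=6): return np.mean([env.grab_frame(n).astype(float) for _ in range(k)],0)
def blobs(m,box,amin=8):
    x,y,w,h=box; mm=np.zeros_like(m,np.uint8); mm[y:y+h,x:x+w]=m[y:y+h,x:x+w]
    k,l,st,c=cv2.connectedComponentsWithStats(mm)
    return [(st[i,4],c[i].round(2),l==i) for i in range(1,k) if st[i,4]>=amin]
E
python3 - <<'E'
from h import *
np.set_printoptions(precision=4,suppress=True)
I={n:avg(n,6) for n in('scene','top')}
np.savez('pics/avg0.npz',**I)
box={'scene':(200,242,96,72),'top':(365,208,88,66)}
lb={'scene':(308,215,144,108),'top':(210,180,136,102)}
caps={};bod={}
for n in I:
    r,g,b=np.moveaxis(I[n],2,0)
    caps[n]=[x for x in blobs((b>r+50)&(b>g+30),box[n])]
    bod[n]=[x for x in blobs((np.minimum(r,np.minimum(g,b))>125),box[n],30)]
    print(n,'caps',[x[:2] for x in caps[n]],'body',[x[:2] for x in bod[n]])
    br=blobs((r>b+60)&(r>120)&(r<235),lb[n],10); print(' brass',[x[:2] for x in br])
    bl=blobs((b>r+40)&(b>g+20),lb[n],20)
    for x in bl: print(' blue',x[0],x[1],cv2.minAreaRect(np.argwhere(x[2])[:,::-1].astype(np.float32)))
    print(' red',[x[:2] for x in blobs((r>g+40)&(r>b+40)&(g<80),lb[n],2)])
for nm,d in(('cap',caps),('body',bod)):
    S=sorted(d['scene'],key=lambda x:x[1][0]);T=sorted(d['top'],key=lambda x:-x[1][0])
    for a,b in zip(S,T): print(nm,a[1],b[1],*tri(a[1],b[1]))
print('post',*tri((380.7,226.9),(260,257.5)))
print('backwall +x',*tri((318.8,285.2),(332.7,195.3)),'-x',*tri((317,247.4),(333.1,242.2)))
def up(i,x,y,w,h,s): return cv2.resize(np.clip(i[y:y+h,x:x+w],0,255).astype(np.uint8)[:,:,::-1],(w*s,h*s),interpolation=cv2.INTER_CUBIC)
a=up(I['scene'],365,265,50,60,10); b=up(I['top'],230,175,30,60,10)
cv2.imwrite('pics/scale0.png',np.hstack([a,b]))
E
```

```text
scene caps [(np.int32(61), array([226.61, 278.25])), (np.int32(59), array([257.44, 283.  ]))] body [(np.int32(147), array([231.07, 264.25])), (np.int32(150), array([261.51, 268.79])), (np.int32(174), array([228.21, 307.99]))]
 brass [(np.int32(3978), array([367.22, 233.16])), (np.int32(28), array([313.14, 295.5 ])), (np.int32(90), array([310.27, 314.06])), (np.int32(10), array([400.3, 294.2])), (np.int32(133), array([424.45, 321.32])), (np.int32(16), array([367.5, 322. ]))]
 blue 232 [382.69 268.96] ((383.15997314453125, 269.6199951171875), (45.67910385131836, 6.363961219787598), 81.8698959350586)
 red [(np.int32(3), array([373.  , 222.67])), (np.int32(19), array([400.21, 294.53]))]
top caps [(np.int32(64), array([394.44, 225.08])), (np.int32(67), array([427.43, 231.33]))] body [(np.int32(258), array([391.04, 244.47])), (np.int32(262), array([424.58, 250.6 ]))]
 brass [(np.int32(2505), array([296.29, 214.68])), (np.int32(33), array([335.82, 222.91])), (np.int32(189), array([259.82, 258.03]))]
 blue 328 [261.52 218.36] ((260.4999694824219, 218.99998474121094), (55.99999237060547, 6.999999046325684), 90.0)
 red []
cap [226.61 278.25] [427.43 231.33] [ 0.5575 -0.3302  0.0463] 0.0003309509955231879
cap [257.44 283.  ] [394.44 225.08] [ 0.5767 -0.239   0.0463] 0.0007327051779700293
body [228.21 307.99] [424.58 250.6 ] [ 0.53   -0.3539 -0.1552] 0.008746282053640175
body [231.07 264.25] [391.04 244.47] [ 0.5221 -0.2716  0.0638] 0.0908179038816399
post [0.4764 0.1196 0.1717] 0.003990506780367772
backwall +x [ 0.6449 -0.0645  0.127 ] 0.0071293515161808445 -x [ 0.5179 -0.0649  0.1348] 0.0041812088728341605
```

View pics/scale0.png

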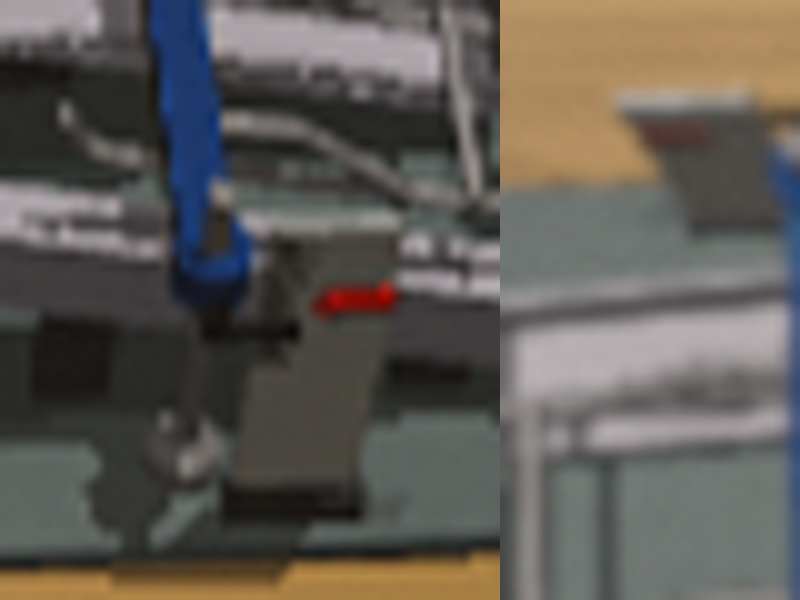

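The crop shows the black pointer bar with its tip at about (300,332), which is scene pixel (395,298). The red clip tip is at about (316,304), pixel (396.6,295.4), higher than the pointer. Next I'll compute the frames.

```bash
python3 - <<'E'
from h import *
np.set_printoptions(precision=4,suppress=True)
I=np.load('pics/avg0.npz')
# tube bodies, correct pairing (left in scene = right in top)
for s,t in(((231.07,264.25),(424.58,250.6)),((261.51,268.79),(391.04,244.47))): print('body',*tri(s,t))
# whole tube mask in top -> minAreaRect -> plane z .036
r,g,b=np.moveaxis(I['top'],2,0)
m=((b>r+50)&(b>g+30))|(np.minimum(r,np.minimum(g,b))>115)
for x in blobs(m,(365,208,88,66),60):
    c,sz,a=cv2.minAreaRect(np.argwhere(x[2])[:,::-1].astype(np.float32))
    bx=cv2.boxPoints((c,sz,a)); e=sorted([(bx[0]+bx[1])/2,(bx[1]+bx[2])/2,(bx[2]+bx[3])/2,(bx[3]+bx[0])/2],key=lambda p:p[1])
    P,Q=onz('top',e[0],.04),onz('top',e[3],.04); print('tube',onz('top',c,.04),'cap',P,'tip',Q,'len',np.linalg.norm(P-Q),'ang',np.arctan2(*(P-Q)[1::-1]))
# collar in both views: brass ring
for n,bx in(('top',(245,243,32,32)),('scene',(368,218,26,28))):
    r,g,b=np.moveaxis(I[n],2,0); h=cv2.cvtColor(I[n].astype(np.uint8),cv2.COLOR_RGB2HSV)
    m=(h[...,0]<28)&(h[...,0]>12)&(h[...,1]>165)&(h[...,2]>70)
    print(n,[(x[0],x[1],cv2.minAreaRect(np.argwhere(x[2])[:,::-1].astype(np.float32))) for x in blobs(m,bx,20)])
# chute/base edges: base -x edge along y in top at z=.012 via gradient wood/plate
def edge(cols,y0,y1):
    out=[]
    g=I['top'][...,0]-I['top'][...,2]
    for c in cols:
        p=cv2.GaussianBlur(g[:, c:c+1],(1,5),0)[y0:y1,0]; d=np.diff(p); k=int(np.argmax(abs(d))); w=abs(d[max(0,k-2):k+3]); out.append((c,y0+.5+np.sum(w*np.arange(max(0,k-2),max(0,k-2)+len(w)))/w.sum()))
    return np.array(out)
for nm,e in(('base -x',edge(range(160,330,6),266,288)),('base +x',edge(range(280,330,4),184,200))):
    v=cv2.fitLine(e.astype(np.float32),cv2.DIST_HUBER,0,.01,.01).ravel(); P=onz('top',v[2:]-40*v[:2],.012);Q=onz('top',v[2:]+40*v[:2],.012)
    print(nm,P,Q,'yaw',np.arctan((Q-P)[0]/-(Q-P)[1]) )
def up(i,x,y,w,h,s): return cv2.resize(np.clip(i[y:y+h,x:x+w],0,255).astype(np.uint8)[:,:,::-1],(w*s,h*s),interpolation=cv2.INTER_CUBIC)
a=up(I['top'],215,185,130,100,6); 
b=up(I['scene'],310,215,130,100,6)
cv2.imwrite('pics/lab_top.png',a);cv2.imwrite('pics/lab_scene.png',b)
E
```

```text
body [ 0.5039 -0.3206  0.0434] 2.435054627493836e-05
body [ 0.5227 -0.2286  0.0429] 0.00026621997721476136
tube [ 0.5307 -0.2297  0.04  ] cap [ 0.5876 -0.2421  0.04  ] tip [ 0.4744 -0.2174  0.04  ] len 0.11589395985160872 ang -0.21479193044057043
tube [ 0.5116 -0.3231  0.04  ] cap [ 0.5684 -0.3338  0.04  ] tip [ 0.4555 -0.3127  0.04  ] len 0.11482834889004284 ang -0.18464008803792692
top []
scene [(np.int32(129), array([379.45, 231.5 ]), ((379.5, 231.0), (14.0, 17.0), 90.0))]
base -x [0.4338 0.3237 0.012 ] [0.4378 0.0979 0.012 ] yaw 0.01796795787920797
base +x [0.6865 0.1253 0.012 ] [ 0.6905 -0.1063  0.012 ] yaw 0.01739642888626661
```

View pics/lab_top.png

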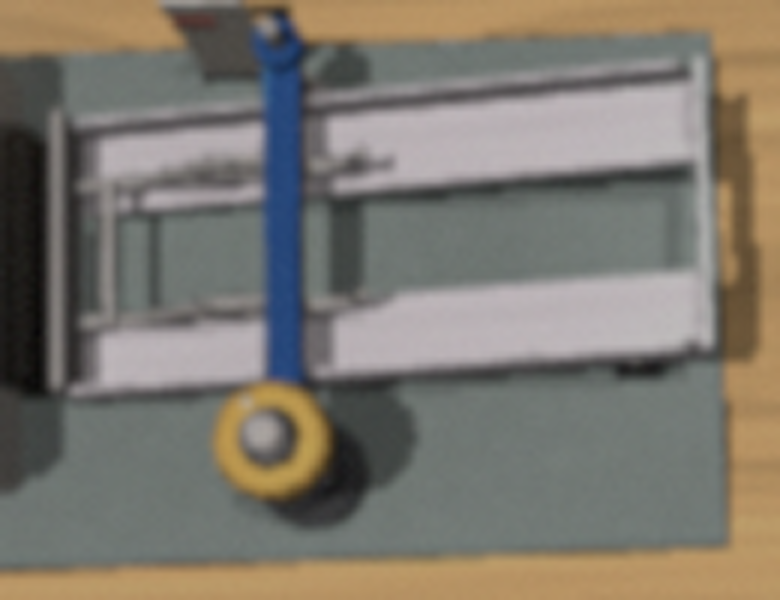

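View pics/lab_scene.png

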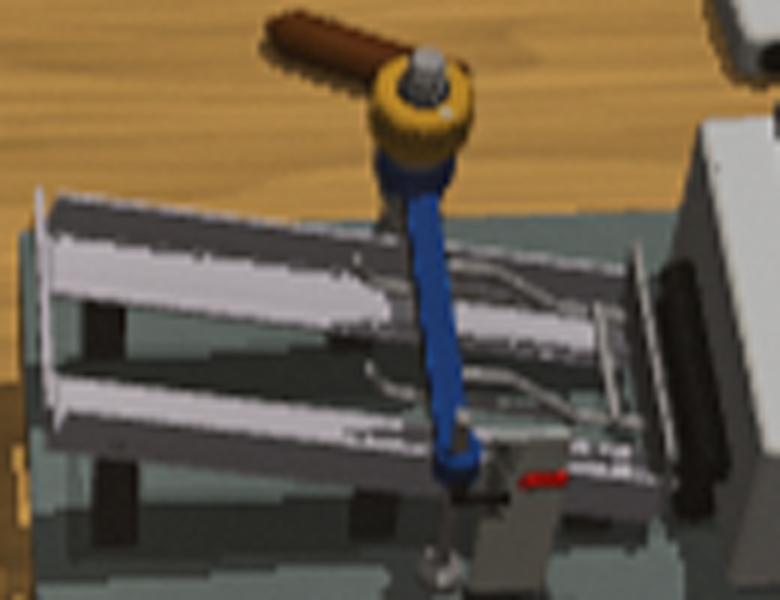

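Top crop: post top at (264,432), collar ring at (272,440) with radius about 58, back wall along x≈705 from y=58 to y=350, and slot edges at (690,170) and (690,270). Scene crop: post top at (428,62), back wall ends at (42,190) and (60,408), slot edges at (55,290) and (60,378), pointer tip at about (508,498) and red clip at (545,480).

```bash
python3 - <<'E'
from h import *
np.set_printoptions(precision=4,suppress=True)
T=lambda x,y:((x+.5)/6-.5+215,(y+.5)/6-.5+185)
S=lambda x,y:((x+.5)/6-.5+310,(y+.5)/6-.5+215)
for nm,s,t in(('post',(428,60),(264,432)),('bw+x',(60,408),(705,58)),('bw-x',(42,192),(705,350)),('slot+x',(60,378),(690,170)),('slot-x',(55,290),(690,270)),('stop+x',(672,480),(57,110)),('stop-x',(637,245),(57,388)),('clip',(545,480),(198,20))):
    print(nm,*tri(S(*s),T(*t)))
print('post@.184',onz('top',T(264,432),.184),'scene',onz('scene',S(428,60),.184),'collar top@.162',onz('top',T(272,440),.162))
yaw=.0178; R=np.array([[np.cos(yaw),-np.sin(yaw)],[np.sin(yaw),np.cos(yaw)]])
p=onz('top',T(264,432),.184)[:2]
print('post in lab-aligned',R.T@p,'bw mid',R.T@((onz('top',T(705,58),.128)+onz('top',T(705,350),.128))[:2]/2))
# image motion per mm near pointer
X=tri(S(545,480),T(198,20))[0]
for d in np.eye(3)*.01: print('px per 10mm',proj('scene',X+d)-proj('scene',X))
E
```

```text
post [0.4773 0.1203 0.1832] 0.0016995445350342544
bw+x [ 0.6447 -0.0627  0.1392] 0.00759404542863808
bw-x [ 0.5158 -0.0642  0.136 ] 0.000354129996197331
slot+x [ 0.6023 -0.0583  0.1033] 0.0015216293502597275
slot-x [ 0.5555 -0.0585  0.1104] 0.0003357937051315539
stop+x [0.6429 0.2324 0.068 ] 0.0014791172015326279
stop-x [0.5116 0.2292 0.0799] 0.0016353042736133023
clip [0.6725 0.1618 0.1137] 0.0026528108559425692
post@.184 [0.4772 0.1194 0.184 ] scene [0.4779 0.1211 0.184 ] collar top@.162 [0.4764 0.1192 0.162 ]
post in lab-aligned [0.4792 0.1109] bw mid [ 0.5809 -0.0758]
px per 10mm [0.3979 3.0295]
px per 10mm [ 3.6242 -0.0697]
px per 10mm [ 0.3887 -2.0509]
```

The measurements agree with the text: post top z is 0.183 (stated 0.184), plate width 253 mm (stated 250), and back wall at lab y = −187 mm. Tube length is 115 mm and the spacing is 94 mm. Next I'll move to the collar.

```bash
cat > plan.py <<'E'
import sys,numpy as np
from scipy.spatial.transform import Rotation as Ro
from station import env
def rot(a): # vertical tool, tool y pointing along world angle a
    y=np.array([np.cos(a),np.sin(a),0]); z=np.array([0,0,-1.]); return np.c_[np.cross(y,z),y,z]
def plan(tgt,a,N):
    s=env.observe(); p=np.array(s['ee_pos']); R=np.array(s['eef_rot'])
    w=Ro.from_matrix(R.T@rot(a)).as_rotvec()
    if abs(w[2])>0: pass
    tgt=np.array(tgt); step=(tgt-p)/N
    print('t',round(s['time'],2),'q6',round(s['q'][5],2),'w',w.round(4),'p',p.round(4))
    for i in range(N):
        d=R.T@step/.4; print('t',d.round(4),'a',(w/N/.5).round(4)); R=R@Ro.from_rotvec(w/N).as_matrix()
if __name__=='__main__':
    v=[float(x) for x in sys.argv[1:]]; plan(v[:3],v[3],int(v[4]))
E
python3 plan.py 0.4775 0.1198 0.235 -0.75 4
```

```text
t 0.7 q6 -0.21 w [ 1.e-04 -0.e+00  2.e+00] p [0.1813 0.5457 0.2387]
t [-0.2596 -0.1942  0.0023] a [ 0. -0.  1.]
t [-0.3209 -0.046   0.0023] a [ 0. -0.  1.]
t [-0.3037  0.1135  0.0023] a [ 0. -0.  1.]
t [-0.2121  0.2452  0.0023] a [ 0. -0.  1.]
```

```bash
python3 -m crank '[{"tx":-0.26,"ty":-0.194,"az":1},{"tx":-0.26,"ty":-0.194,"az":1},{"tx":-0.26,"ty":-0.194,"az":1},{"tx":-0.26,"ty":-0.194,"az":1}]' 1
python3 -m crank '[{"tx":-0.321,"ty":-0.046,"az":1},{"tx":-0.321,"ty":-0.046,"az":1},{"tx":-0.321,"ty":-0.046,"az":1},{"tx":-0.321,"ty":-0.046,"az":1}]'
python3 -m crank '[{"tx":-0.304,"ty":0.114,"az":1},{"tx":-0.304,"ty":0.114,"az":1},{"tx":-0.304,"ty":0.114,"az":1},{"tx":-0.304,"ty":0.114,"az":1}]'
python3 -m crank '[{"tx":-0.212,"ty":0.245,"az":1},{"tx":-0.212,"ty":0.245,"az":1},{"tx":-0.212,"ty":0.245,"az":1},{"tx":-0.212,"ty":0.245,"az":1},{"tx":-0.212,"ty":0.245,"az":1}]'
python3 plan.py 0.4775 0.1198 0.131 -0.75 1
```

```text
t 0.7 q6 -0.21 w [ 1.e-04 -0.e+00  2.e+00] p [0.1813 0.5457 0.2387]
t [-1.0383 -0.777   0.2694] a [ 2.e-04 -1.e-04  4.e+00]schema error: expected keys tx, ty, tz, ax, ay, az
schema error: expected keys tx, ty, tz, ax, ay, az
schema error: expected keys tx, ty, tz, ax, ay, az
schema error: expected keys tx, ty, tz, ax, ay, az
```

```bash
python3 -m crank '[{"tx":-0.26,"ty":-0.194,"tz":0,"ax":0,"ay":0,"az":1},{"tx":-0.26,"ty":-0.194,"tz":0,"ax":0,"ay":0,"az":1},{"tx":-0.26,"ty":-0.194,"tz":0,"ax":0,"ay":0,"az":1},{"tx":-0.26,"ty":-0.194,"tz":0,"ax":0,"ay":0,"az":1}]' 1
python3 -m crank '[{"tx":-0.321,"ty":-0.046,"tz":0,"ax":0,"ay":0,"az":1},{"tx":-0.321,"ty":-0.046,"tz":0,"ax":0,"ay":0,"az":1},{"tx":-0.321,"ty":-0.046,"tz":0,"ax":0,"ay":0,"az":1},{"tx":-0.321,"ty":-0.046,"tz":0,"ax":0,"ay":0,"az":1}]'
python3 -m crank '[{"tx":-0.304,"ty":0.114,"tz":0,"ax":0,"ay":0,"az":1},{"tx":-0.304,"ty":0.114,"tz":0,"ax":0,"ay":0,"az":1},{"tx":-0.304,"ty":0.114,"tz":0,"ax":0,"ay":0,"az":1},{"tx":-0.304,"ty":0.114,"tz":0,"ax":0,"ay":0,"az":1}]'
python3 -m crank '[{"tx":-0.212,"ty":0.245,"tz":0,"ax":0,"ay":0,"az":1},{"tx":-0.212,"ty":0.245,"tz":0,"ax":0,"ay":0,"az":1},{"tx":-0.212,"ty":0.245,"tz":0,"ax":0,"ay":0,"az":1},{"tx":-0.212,"ty":0.245,"tz":0,"ax":0,"ay":0,"az":1},{"tx":-0.212,"ty":0.245,"tz":0,"ax":0,"ay":0,"az":1}]'
python3 plan.py 0.4775 0.1198 0.131 -0.75 1
```

```text
time: 1.1
ee_pos: [0.2574, 0.4368, 0.2388]
eef_rot: [[-0.675, 0.737, 0.001], [0.737, 0.675, -0.001], [-0.001, 0.0, -1.0]]
ft_force: [0.1, 0.9, 0.3]
gripper_width: 0.0883
grip_force: 0.0
time: 1.5
ee_pos: [0.3316, 0.3303, 0.2389]
eef_rot: [[-0.239, 0.971, 0.001], [0.971, 0.239, -0.001], [-0.001, 0.001, -1.0]]
ft_force: [-0.5, 0.6, 0.3]
gripper_width: 0.088
grip_force: 0.0
time: 1.9
ee_pos: [0.4059, 0.2235, 0.239]
eef_rot: [[0.256, 0.967, 0.001], [0.967, -0.256, -0.001], [-0.0, 0.001, -1.0]]
ft_force: [0.1, 0.6, -0.7]
gripper_width: 0.0879
grip_force: 0.0
time: 2.4
ee_pos: [0.4782, 0.1189, 0.2386]
eef_rot: [[0.683, 0.73, -0.0], [0.73, -0.683, 0.0], [-0.0, -0.0, -1.0]]
ft_force: [0.5, 0.5, 1.0]
gripper_width: 0.0887
grip_force: 0.0
t 2.4 q6 0.75 w [-0.0003  0.0001 -0.0023] p [0.4782 0.1189 0.2386]
t [ 0.0005 -0.0028  0.2691] a [-0.0005  0.0003 -0.0047]
```

```bash
python3 -m crank '[{"tx":0,"ty":-0.003,"tz":0.1,"ax":0,"ay":0,"az":0},{"tx":0,"ty":-0.003,"tz":0.19,"ax":0,"ay":0,"az":0},{"tx":0,"ty":-0.003,"tz":0.269,"ax":0,"ay":0,"az":0},{"tx":0,"ty":-0.003,"tz":0.269,"ax":0,"ay":0,"az":0}]' 1
python3 -m crank '[{"tx":0,"ty":0,"tz":0,"ax":0,"ay":0,"az":0},{"tx":0,"ty":0,"tz":0,"ax":0,"ay":0,"az":0},{"tx":0,"ty":0,"tz":0,"ax":0,"ay":0,"az":0},{"tx":0,"ty":0,"tz":0,"ax":0,"ay":0,"az":0}]' -1 20
python3 -m crank '[{"tx":0,"ty":0,"tz":0,"ax":0,"ay":0,"az":0},{"tx":0,"ty":0,"tz":0,"ax":0,"ay":0,"az":0}]'
```

```text
time: 2.8
ee_pos: [0.4731, 0.1212, 0.1271]
eef_rot: [[0.68, 0.733, -0.009], [0.733, -0.68, -0.0], [-0.006, -0.006, -1.0]]
ft_force: [-0.4, 0.1, -0.2]
gripper_width: 0.0884
grip_force: 0.0
time: 3.2
ee_pos: [0.4779, 0.1207, 0.1326]
eef_rot: [[0.681, 0.732, 0.003], [0.732, -0.681, 0.0], [0.002, 0.002, -1.0]]
ft_force: [0.4, -0.8, -0.2]
gripper_width: 0.0585
grip_force: 0.0
time: 3.4
ee_pos: [0.4788, 0.1196, 0.1321]
eef_rot: [[0.682, 0.732, 0.004], [0.732, -0.682, -0.002], [0.002, 0.004, -1.0]]
ft_force: [4.5, -4.7, -0.5]
gripper_width: 0.0473
grip_force: 20.0
```

```bash
for i in 1 2 3 4; do python3 -m crank '[{"tx":0,"ty":0,"tz":-0.001,"ax":0,"ay":0,"az":-0.25},{"tx":0,"ty":0,"tz":-0.002,"ax":0,"ay":0,"az":-0.5},{"tx":0,"ty":0,"tz":-0.003,"ax":0,"ay":0,"az":-0.75},{"tx":0,"ty":0,"tz":-0.004,"ax":0,"ay":0,"az":-1}]' | grep -E "ft_|ee_pos|width"; done
python3 -m crank '[{"tx":0,"ty":0,"tz":0,"ax":0,"ay":0,"az":0}]'
python3 - <<'E'
from h import *
I={n:avg(n,12) for n in('scene','top')}
np.savez('pics/avg1.npz',**I)
J=np.load('pics/avg0.npz')
def up(i,x,y,w,h,s): return cv2.resize(np.clip(i[y:y+h,x:x+w]*1.5,0,255).astype(np.uint8)[:,:,::-1],(w*s,h*s),interpolation=cv2.INTER_CUBIC)
o=np.vstack([np.hstack([up(K['scene'],380,280,28,20,14),up(K['top'],236,180,28,20,14)]) for K in(J,I)])
cv2.imwrite('pics/scale1.png',o); print(o.shape)
r,g,b=np.moveaxis(I['scene'],2,0)
for K in(J,I):
    r,g,b=np.moveaxis(K['scene'],2,0); v=K['scene'].mean(2)
    print('red weight centroid',)
    w=np.clip(r-g-60,0,None)[285:302,390:408]; yy,xx=np.mgrid[285:302,390:408]; print((w*xx).sum()/w.sum(),(w*yy).sum()/w.sum())
    print(v[286:304,386:397].round(0).astype(int))
E
```

```text
ee_pos: [0.4794, 0.1193, 0.1337]
ft_force: [7.5, -5.0, -2.6]
gripper_width: 0.0475
ee_pos: [0.48, 0.1192, 0.1354]
ft_force: [10.8, -4.4, -5.1]
gripper_width: 0.0475
ee_pos: [0.4806, 0.1196, 0.137]
ft_force: [13.2, -2.7, -7.5]
gripper_width: 0.0472
ee_pos: [0.4809, 0.1201, 0.1386]
ft_force: [14.2, -0.0, -9.9]
gripper_width: 0.0478
time: 5.1
ee_pos: [0.4809, 0.1201, 0.1386]
eef_rot: [[-0.95, 0.313, 0.009], [0.313, 0.95, -0.0], [-0.009, 0.003, -1.0]]
ft_force: [14.5, 0.2, -9.7]
gripper_width: 0.0474
grip_force: 20.0
(560, 784, 3)
red weight centroid
400.4941527172667 294.37147443246954
[[ 45  44  86 133 138 128 132 122 120 120 119]
 [ 47  47  70 136 158 150 133 135 136 136 136]
 [ 49  47  58  80 106 109  75  87  91  93  94]
 [ 49  48  55  62  71  59  47  35  39  58  59]
 [ 57  60  61  65 103  85  56  36  40  53  59]
 [ 63  68  70  57 106  80  55  46  45  54  60]
 [ 57  56  53  40  73  48  43  52  45  52  69]
 [ 34  33  27  31  61  51  38  50  56  55  68]
 [ 28  26  27  40  60  46  39  44  60  70  65]
 [ 24  20  34  57  62  41  37  45  61  72  51]
 [ 23  21  44  56  56  42  38  46  56  7
[... 540 characters left out ...]
  62  62  66  73  96  55  33  40  59  60]
 [ 70  72  60  52  97  86  58  36  43  54  61]
 [ 52  53  39  28  99  80  56  46  44  53  61]
 [ 28  28  26  27  75  50  44  53  47  55  70]
 [ 26  26  27  41  63  52  37  51  56  55  70]
 [ 21  21  40  59  64  47  40  46  63  73  67]
 [ 21  20  40  52  54  40  38  39  40  63  52]
 [ 19  18  22  25  26  29  28  26  18  48  59]
 [ 25  25  33  46  36  29  28  49  50  61  71]
 [ 37  37  48  57  48  41  38  55  56  70  72]
 [ 44  42  44  44  47  38  35  54  55  68  69]
 [ 44  41  42  42  44  38  35  53  69  71  71]
 [ 42  41  41  42  54  56  56  55  69  71  71]
 [ 41  42  41  46  71  72  72  72  71  71  71]
 [ 42  41  41  51  70  71  72  71  72  72  71]]
```

View pics/scale1.png

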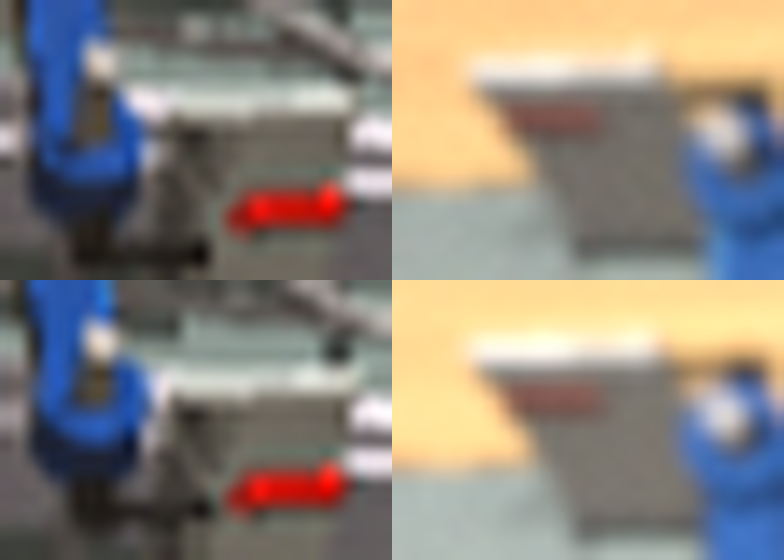

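The crop shows the clip fixed at (396.5–405, 294.5) and the pointer bar raised from row 297.8 to row 296.4, about 1.4 px, as expected for 6.4 mm. In the top view the clip is a dim red patch at (244–251, 188.4). I'll work out the camera geometry to get the level condition.

```bash
python3 - <<'E'
from h import *
np.set_printoptions(precision=4,suppress=True,linewidth=200)
for n in C: print(n,'cam at',-C[n][1].T@C[n][2])
I=np.load('pics/avg1.npz')
r,g,b=np.moveaxis(I['scene'],2,0); print((r-g)[289:300,394:407].round().astype(int))
r,g,b=np.moveaxis(I['top'],2,0); print('top r-g');print((r-g)[182:196,240:264].round().astype(int)); print('top mean');print(I['top'].mean(2)[182:200,240:264].round().astype(int))
J=np.load('pics/avg0.npz'); print('top diff mean');print((I['top']-J['top']).mean(2)[182:200,240:268].round().astype(int))
E
```

```text
scene cam at [ 1.6179 -0.0917  1.5201]
top cam at [ 0.3251 -0.0605  1.4121]
[[  3   4   3   3   4   3   4   3   4   4   3   7   7]
 [  2   3   2   3   3   4   4   4   3   3   3   6   4]
 [  3   3   3   4   3   2   3   2   2   2   2   4   4]
 [  2   3   2   1   0  -2  -2  -2  -2  -2   0   5   7]
 [  3   2   0  18  28  35  36  36  35  95  33   5   6]
 [  3   2  18  65 128 125 121 118 114 161  78   8   3]
 [  2   1  55  91 130 114 108 106 103 102  44   4   2]
 [  3   0  32  47  25  17  17  17  18  19   9   2   3]
 [  4   2   1   8   1   0   0   1   0   1   2   3   4]
 [  3   3   4   3   3   3   2   3   3   5   4   5   4]
 [  2   2   4   3   3   4   2   4   3   4   3   4   4]]
top r-g
[[ 38  38  38  38  38  38  37  37  38  37  38  38  37  36  37  38  38  38  38  37  38  37  38  38]
 [ 36  36  34  34  34  33  30  31  32  32  32  32  31  29  30  34  38  38  37  37  36  37  37  37]
 [ 34  28  20  19  20  18  16  16  16  18  18  17  16  15  17  26  34  36  35  36  34  32  33  36]
 [ 33  23   9   5   5   5   4   4   5   5   5   6   5   5   7  15  26  29  29  27  24  23  26  32]
 [ 36  28  14 
[... 4153 characters left out ...]
   9   8]
 [  9   8   7   7   6   7   7   6   6   4   6   7   7   2   6   6   5   2  -3  -2  -1  -1  -3  -4   2  14  17  11]
 [  8   7   7   8   7   7   6   6   5   4   9   6   6   6   7   5   4   2  -5  -5  -3  -2  -1   5   9  17  13  10]
 [  7   8   9   7   7   7   8   8   6   4   4   7   6   6   5   6   6  -1  -6  -3   5  12  17  11   4  10  10  10]
 [  7   8   7   7   6   8   7   6   8   8   4   5   5   4   6   6   4   1  -5  -7   7  14  12   1  -5   5  13  16]
 [  7   7   9   5   8   8   9   6   6   5   4   6   7   7   6   6   5   3  -8  -8   3   9   5  -1  -9   4  16  19]
 [  8   7   7   7   8   8   7   9   9   6   6   7   7   8   8   8   8   2  -8  -9   2   4   5  -2  -7   2   8   8]]
```

```bash
python3 - <<'E'
from h import *
from scipy.optimize import minimize_scalar as ms
np.set_printoptions(precision=4,suppress=True)
def edge(vs,ut,u0):
    r=ms(lambda u:tri((u,vs),ut)[1],bounds=(u0-15,u0+15),method='bounded'); return tri((r.x,vs),ut)[0],round(r.x,1)
S=edge(287.93,(246,183.6),400); print('scale front top',S)
for vs,vt in((297.8,186.5),(296.4,186.0),(296.4,186.3)): print('pointer',vs,vt,edge(vs,(257.5,vt),390))
f=S[0]
# for clip/pointer: given x plane, solve z on scene ray
def zx(uv,x):
    o,d=ray('scene',uv); return (o+d*(x-o[0])/d[0])
for dx in(0,.002,.003,.004,.005,.006,.008,.01): print(dx,'clip tip z',zx((396,295.15),f[0]+dx)[2].round(4),'pointer',zx((394,296.4),f[0]+dx)[2].round(4))
E
```

```text
scale front top (array([0.6746, 0.1587, 0.1492]), np.float64(400.3))
pointer 297.8 186.5 (array([0.6777, 0.1348, 0.1068]), np.float64(390.1))
pointer 296.4 186.0 (array([0.6774, 0.1339, 0.1132]), np.float64(390.0))
pointer 296.4 186.3 (array([0.6768, 0.134 , 0.1123]), np.float64(390.0))
0 clip tip z 0.1147 pointer 0.1087
0.002 clip tip z 0.1177 pointer 0.1117
0.003 clip tip z 0.1192 pointer 0.1132
0.004 clip tip z 0.1206 pointer 0.1147
0.005 clip tip z 0.1221 pointer 0.1162
0.006 clip tip z 0.1236 pointer 0.1177
0.008 clip tip z 0.1266 pointer 0.1207
0.01 clip tip z 0.1296 pointer 0.1237
```

```bash
python3 -m crank '[{"tx":-0.004,"ty":0,"tz":0,"ax":0,"ay":0,"az":-0.25},{"tx":-0.004,"ty":0,"tz":-0.001,"ax":0,"ay":0,"az":-0.5},{"tx":-0.004,"ty":0,"tz":-0.002,"ax":0,"ay":0,"az":-0.75},{"tx":-0.004,"ty":0,"tz":-0.003,"ax":0,"ay":0,"az":-1}]' | grep -E "ft_|ee_pos|rot"
python3 -m crank '[{"tx":0,"ty":0,"tz":-0.001,"ax":0,"ay":0,"az":-0.3},{"tx":0,"ty":0,"tz":-0.002,"ax":0,"ay":0,"az":-0.6},{"tx":0,"ty":0,"tz":-0.003,"ax":0,"ay":0,"az":-0.9},{"tx":0,"ty":0,"tz":-0.004,"ax":0,"ay":0,"az":-1},{"tx":0,"ty":0,"tz":-0.004,"ax":0,"ay":0,"az":-1}]' | grep -E "time|ft_|ee_pos|rot"
cat > ptr.py <<'E'
from h import *
import sys
k=sys.argv[1]
I=avg('scene',12); np.savez(f'pics/avg{k}.npz',scene=I)
np.set_printoptions(linewidth=200)
r,g,b=np.moveaxis(I,2,0)
print('mean rows 288-301, cols 386-408'); print(I.mean(2)[288:302,386:408].round().astype(int))
print('r-g cols 394-399'); print((r-g)[291:299,394:400].round().astype(int))
E
python3 ptr.py 2
```

```text
ee_pos: [0.481, 0.1207, 0.1401]
eef_rot: [[-0.983, -0.183, 0.006], [-0.183, 0.983, 0.002], [-0.006, 0.0, -1.0]]
ft_force: [7.5, 3.7, -2.0]
time: 7.2
ee_pos: [0.4808, 0.1213, 0.1417]
eef_rot: [[-0.777, -0.629, 0.006], [-0.629, 0.777, 0.003], [-0.006, -0.002, -1.0]]
ft_force: [6.3, 6.0, -1.1]
mean rows 288-301, cols 386-408
[[ 44  59  61  65  67 132  81  90  92  96  96 102  85  83  83  82  81  82  79 105 142 103]
 [ 57  68  70  58  59  95  56  33  40  59  59  67  68  67  68  67  66  66  62 143 167 103]
 [ 57  56  53  36  90  84  56  36  42  54  60  69  69  70  69  70  69  67  65 108 114  81]
 [ 33  34  27  22  99  80  57  46  45  54  61  70  71  71  70  70  69  68  68  73  72  74]
 [ 27  27  28  32  75  50  44  54  46  55  69  72  71  71  71  70  71  68  97 139 142 141]
 [ 25  23  34  52  64  51  38  52  57  56  70  64  62  62  61  62  61  78  94 131 143 143]
 [ 22  20  39  64  58  47  40  48  58  73  68  54  62  56  53  52  50  65  53  56  71  71]
 [ 20  20  28  45  35  30  31  30  27  54  51  43  57  51  49  48  47  45  52  62  63  61]
 [ 18  18  25  25  27  21  20  20  15  53  60  53  42  53  53  53  55  54  57  62  64  64]
 [ 39  47  51  53  43  34  31  51  53  70  72  65  61  70  71  72  72  70  65  64  64  65]
 [ 49  55  57  58  47  40  38  56  56  70  71  70  71  71  70  71  71  68  63  64  63  65]
 [ 43  41  44  43  46  38  35  54  53  69  70  70  71  70  70  70  70  66  64  63  64  64]
 [ 44  42  42  41  42  37  34  52  70  71  71  70  71  71  70  70  72  58  47  50  51  51]
 [ 42  41  42  43  55  56  56  53  70  72  70  70  71  70  71  71  69  43  22  26  27  27]]
r-g cols 394-399
[[  3   3   3   2   2   2]
 [  3   3   2   2   0  -2]
 [  4   1   0  18  27  35]
 [  3   0  19  65 128 124]
 [  2   0  56  91 131 114]
 [  3   0  32  48  25  18]
 [  2   3   1   7   0   0]
 [  4   2   3   2   2   4]]
```

```bash
python3 -m crank '[{"tx":0,"ty":0,"tz":-0.001,"ax":0,"ay":0,"az":-0.25},{"tx":0,"ty":0,"tz":-0.002,"ax":0,"ay":0,"az":-0.5},{"tx":0,"ty":0,"tz":-0.003,"ax":0,"ay":0,"az":-0.8},{"tx":0,"ty":0,"tz":-0.003,"ax":0,"ay":0,"az":-0.8},{"tx":0,"ty":0,"tz":-0.003,"ax":0,"ay":0,"az":-0.8}]' | grep -E "time|ft_|ee_pos|rot"
python3 ptr.py 3
python3 - <<'E'
from h import *
def up(i,x,y,w,h,s): return cv2.resize(np.clip(i[y:y+h,x:x+w]*1.8,0,255).astype(np.uint8)[:,:,::-1],(w*s,h*s),interpolation=cv2.INTER_CUBIC)
cv2.imwrite('pics/scale3.png',np.hstack([up(np.load(f'pics/avg{k}.npz')['scene'],384,283,24,20,16) for k in(2,3)]))
E
```

```text
time: 8.3
ee_pos: [0.4803, 0.1216, 0.1429]
eef_rot: [[-0.472, -0.882, 0.005], [-0.882, 0.472, 0.003], [-0.005, -0.003, -1.0]]
ft_force: [4.4, 7.4, 1.3]
mean rows 288-301, cols 386-408
[[ 62  62  62  65  67 131  82  90  92  96  97 103  85  83  82  83  81  82  79 105 140 104]
 [ 70  68  69  59  59  94  55  34  40  58  59  67  67  68  68  67  66  65  63 144 167 103]
 [ 52  53  53  36  90  83  57  36  43  54  60  69  69  69  69  69  68  67  64 108 114  81]
 [ 28  27  26  22  99  81  57  46  45  53  61  70  70  70  69  69  68  68  68  73  72  73]
 [ 25  26  27  32  74  49  45  53  46  54  69  72  71  70  71  70  70  68  97 138 143 142]
 [ 22  22  27  52  64  52  37  51  56  55  70  66  61  60  61  61  60  78  94 131 143 144]
 [ 21  21  34  52  53  45  39  46  58  64  65  53  64  56  53  53  52  65  52  56  70  73]
 [ 20  17  29  29  27  26  29  30  26  41  48  43  57  52  47  47  46  44  52  61  61  61]
 [ 24  24  24  31  43  30  28  25  26  52  60  53  43  51  54  54  55  53  57  62  63  63]
 [ 44  51  52  57  58  42  37  55  57  71  73  66  61  70  70  71  72  70  65  64  65  64]
 [ 48  54  57  57  47  38  38  55  56  69  71  70  71  71  70  70  70  67  63  63  64  64]
 [ 42  40  45  44  46  37  36  53  54  69  69  69  70  70  70  70  71  66  64  64  64  64]
 [ 43  41  41  42  44  37  35  52  70  70  69  70  70  71  71  70  72  57  47  49  50  51]
 [ 42  41  41  43  54  56  55  54  69  70  70  71  71  70  70  71  69  44  21  25  26  27]]
r-g cols 394-399
[[  2   3   3   3   2   2]
 [  3   3   2   1   0  -1]
 [  3   2   0  18  27  35]
 [  2   1  18  65 128 123]
 [  2   0  57  90 130 113]
 [  2   1  32  47  25  17]
 [  2   3   1   8   0   0]
 [  3   2   3   2   3   3]]
```

View pics/scale3.png

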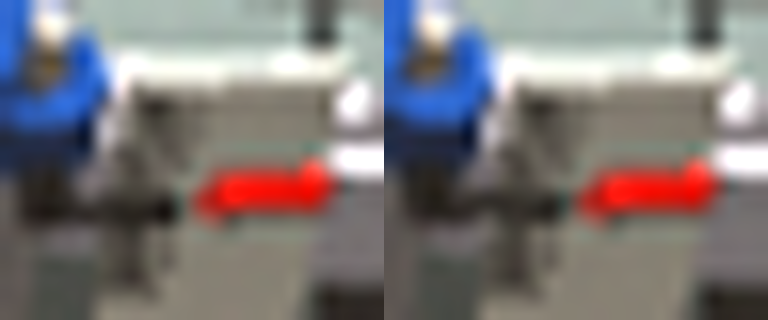

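The pointer tip (rows about 295.2–295.5) and the clip tip (row about 295.15) are now nearly level. I'll make one last small turn, release and lift.

```bash
python3 -m crank '[{"tx":0,"ty":0,"tz":-0.001,"ax":0,"ay":0,"az":-0.2},{"tx":0,"ty":0,"tz":-0.001,"ax":0,"ay":0,"az":-0.2},{"tx":0,"ty":0,"tz":-0.001,"ax":0,"ay":0,"az":-0.2}]' | grep -E "ft_|ee_pos|rot"
python3 -m crank '[{"tx":0,"ty":0,"tz":0,"ax":0,"ay":0,"az":0},{"tx":0,"ty":0,"tz":0,"ax":0,"ay":0,"az":0},{"tx":0,"ty":0,"tz":0,"ax":0,"ay":0,"az":0},{"tx":0,"ty":0,"tz":0,"ax":0,"ay":0,"az":0},{"tx":0,"ty":0,"tz":0,"ax":0,"ay":0,"az":0}]' 1 | grep -E "ft_|ee_pos|width"
python3 -m crank '[{"tx":0,"ty":0,"tz":-0.1,"ax":0,"ay":0,"az":0},{"tx":0,"ty":0,"tz":-0.2,"ax":0,"ay":0,"az":0},{"tx":0,"ty":0,"tz":-0.25,"ax":0,"ay":0,"az":0},{"tx":0,"ty":0,"tz":-0.25,"ax":0,"ay":0,"az":0}]' | grep -E "time|ft_|ee_pos|width"
python3 plan.py 0.5307 -0.2297 0.2 1.371 3
```

```text
ee_pos: [0.4802, 0.1217, 0.1432]
eef_rot: [[-0.382, -0.924, 0.004], [-0.924, 0.382, 0.003], [-0.005, -0.003, -1.0]]
ft_force: [3.9, 6.9, 0.5]
ee_pos: [0.4783, 0.12, 0.1418]
ft_force: [-0.7, -0.2, 0.9]
gripper_width: 0.085
time: 10.1
ee_pos: [0.4805, 0.1201, 0.2454]
ft_force: [0.1, 0.4, 0.1]
gripper_width: 0.0878
t 10.1 q6 -2.75 w [-0.0034  0.0064  1.379 ] p [0.4805 0.1201 0.2454]
t [ 0.2536 -0.1497  0.0381] a [-0.0023  0.0043  0.9193]
t [ 0.1607 -0.2467  0.0383] a [-0.0023  0.0043  0.9193]
t [ 0.0345 -0.2924  0.0382] a [-0.0023  0.0043  0.9193]
```

```bash
python3 -m crank '[{"tx":0.254,"ty":-0.15,"tz":0,"ax":0,"ay":0,"az":0.92},{"tx":0.254,"ty":-0.15,"tz":0,"ax":0,"ay":0,"az":0.92},{"tx":0.254,"ty":-0.15,"tz":0,"ax":0,"ay":0,"az":0.92},{"tx":0.254,"ty":-0.15,"tz":0,"ax":0,"ay":0,"az":0.92}]' | grep time
python3 -m crank '[{"tx":0.161,"ty":-0.247,"tz":0,"ax":0,"ay":0,"az":0.92},{"tx":0.161,"ty":-0.247,"tz":0,"ax":0,"ay":0,"az":0.92},{"tx":0.161,"ty":-0.247,"tz":0,"ax":0,"ay":0,"az":0.92},{"tx":0.161,"ty":-0.247,"tz":0,"ax":0,"ay":0,"az":0.92}]' | grep time
python3 -m crank '[{"tx":0.035,"ty":-0.292,"tz":0.1,"ax":0,"ay":0,"az":0.92},{"tx":0.035,"ty":-0.292,"tz":0.1,"ax":0,"ay":0,"az":0.92},{"tx":0.035,"ty":-0.292,"tz":0.1,"ax":0,"ay":0,"az":0.92},{"tx":0.035,"ty":-0.292,"tz":0.1,"ax":0,"ay":0,"az":0.92},{"tx":0.035,"ty":-0.292,"tz":0.1,"ax":0,"ay":0,"az":0.92}]'
python3 plan.py 0.5307 -0.2297 0.019 1.371 1; python3 ptr.py 4 | head -12
```

```text
time: 10.5
time: 10.9
time: 11.4
ee_pos: [0.5279, -0.228, 0.2009]
eef_rot: [[-0.981, 0.194, -0.002], [0.194, 0.981, 0.002], [0.002, 0.002, -1.0]]
ft_force: [-0.6, 0.1, -0.2]
gripper_width: 0.0879
grip_force: 0.0
t 11.4 q6 -1.99 w [ 0.0017 -0.002   0.0046] p [ 0.5279 -0.228   0.2009]
t [-0.0086 -0.0036  0.4548] a [ 0.0034 -0.004   0.0093]
mean rows 288-301, cols 386-408
[[ 64  66  67  71  72 139  88  96  98 103 102 109  91  89  89  88  87  87  84 112 149 109]
 [ 75  75  70  62  64 100  60  37  43  63  63  71  72  73  74  72  70  70  67 151 176 110]
 [ 57  59  49  38  95  90  61  39  46  57  65  75  75  73  74  73  73  71  68 115 122  86]
 [ 32  30  30  25 106  87  61  50  48  58  65  75  76  75  75  74  73  73  71  79  78  79]
 [ 29  30  29  36  80  53  49  57  51  59  74  78  76  75  75  76  74  73 102 146 151 151]
 [ 23  26  30  57  69  56  41  56  61  60  76  70  66  64  66  65  65  84  99 139 151 152]
 [ 24  22  32  56  56  48  42  50  62  63  69  57  69  59  58  57  56  70  57  60  76  77]
 [ 22  20  24  31  28  29  32  31  29  36  50  48  62  55  52  52  50  48  54  66  66  66]
 [ 28  27  35  45  49  35  31  28  27  57  65  57  46  56  57  58  58  57  61  67  69  68]
 [ 47  54  61  69  63  44  41  60  62  77  77  71  65  75  76  75  77  75  69  69  68  69]
 [ 51  58  61  61  50  42  40  59  60  75  76  76  75  75  75  76  76  71  67  67  68  68]
```

```bash
python3 -m crank '[{"tx":-0.0085,"ty":-0.0035,"tz":0.12,"ax":0,"ay":0,"az":0.01},{"tx":-0.0085,"ty":-0.0035,"tz":0.24,"ax":0,"ay":0,"az":0.01},{"tx":-0.0085,"ty":-0.0035,"tz":0.36,"ax":0,"ay":0,"az":0.01},{"tx":-0.0085,"ty":-0.0035,"tz":0.43,"ax":0,"ay":0,"az":0.01},{"tx":-0.0085,"ty":-0.0035,"tz":0.455,"ax":0,"ay":0,"az":0.01}]'
python3 -m crank '[{"tx":0,"ty":0,"tz":0,"ax":0,"ay":0,"az":0},{"tx":0,"ty":0,"tz":0,"ax":0,"ay":0,"az":0},{"tx":0,"ty":0,"tz":0,"ax":0,"ay":0,"az":0},{"tx":0,"ty":0,"tz":0,"ax":0,"ay":0,"az":0},{"tx":0,"ty":0,"tz":0,"ax":0,"ay":0,"az":0}]' -1 15
python3 -m crank '[{"tx":0,"ty":0,"tz":0,"ax":0,"ay":0,"az":0},{"tx":0,"ty":0,"tz":0,"ax":0,"ay":0,"az":0},{"tx":0,"ty":0,"tz":0,"ax":0,"ay":0,"az":0}]'
```

```text
time: 12.5
ee_pos: [0.5289, -0.2305, 0.0162]
eef_rot: [[-0.979, 0.205, -0.005], [0.204, 0.979, 0.004], [0.006, 0.003, -1.0]]
ft_force: [0.5, -1.0, 0.6]
gripper_width: 0.0885
grip_force: 0.0
time: 13.0
ee_pos: [0.532, -0.2324, 0.0212]
eef_rot: [[-0.979, 0.204, 0.002], [0.204, 0.979, -0.001], [-0.002, -0.001, -1.0]]
ft_force: [0.6, -0.9, -0.5]
gripper_width: 0.05
grip_force: 0.0
time: 13.3
ee_pos: [0.5314, -0.2313, 0.02]
eef_rot: [[-0.979, 0.205, 0.0], [0.205, 0.979, 0.001], [0.0, 0.001, -1.0]]
ft_force: [0.8, 3.3, 2.4]
gripper_width: 0.0276
grip_force: 15.0
```

```bash
python3 -m crank '[{"tx":0,"ty":0,"tz":-0.1,"ax":0,"ay":0,"az":0},{"tx":0,"ty":0,"tz":-0.2,"ax":0,"ay":0,"az":0},{"tx":0,"ty":0,"tz":-0.32,"ax":0,"ay":0,"az":0},{"tx":0,"ty":0,"tz":-0.44,"ax":0,"ay":0,"az":0},{"tx":0,"ty":0,"tz":-0.45,"ax":0,"ay":0,"az":0}]'|grep -E "ee_|ft|wid"
python3 plan.py 0.581 0.0113 0.2 1.5886 1
```

```text
ee_pos: [0.5345, -0.2342, 0.2074]
ft_force: [-0.1, -0.9, 0.1]
gripper_width: 0.0272
t 13.8 q6 -1.98 w [-0.0062  0.0105 -0.2233] p [ 0.5345 -0.2342  0.2074]
t [0.0116 0.6245 0.0152] a [-0.0124  0.021  -0.4466]
```

```bash
python3 -m crank '[{"tx":0.003,"ty":0.12,"tz":0,"ax":0,"ay":0,"az":-0.15},{"tx":0.003,"ty":0.245,"tz":0,"ax":0,"ay":0,"az":-0.3},{"tx":0.003,"ty":0.37,"tz":0,"ax":0,"ay":0,"az":-0.448},{"tx":0.003,"ty":0.495,"tz":0,"ax":0,"ay":0,"az":-0.448},{"tx":0.003,"ty":0.619,"tz":0,"ax":0,"ay":0,"az":-0.448}]'|grep -E "ee_|ft|wid"
python3 -m crank '[{"tx":0,"ty":0,"tz":0,"ax":0,"ay":0,"az":0},{"tx":0,"ty":0,"tz":0,"ax":0,"ay":0,"az":0}]'
python3 plan.py 0.581 0.0113 0.090 1.5886 1
python3 - <<'E'
from h import *
I={n:avg(n,2) for n in('scene','top')}
f=lambda i,x,y:cv2.resize(i[y:y+90,x:x+120].astype(np.uint8)[:,:,::-1],(400,300),interpolation=cv2.INTER_CUBIC)
cv2.imwrite('pics/load1.png',np.hstack([f(I['scene'],305,205),f(I['top'],240,180)]))
E
```

```text
ee_pos: [0.5802, 0.0126, 0.1988]
ft_force: [0.8, -0.1, -0.7]
gripper_width: 0.0275
time: 14.5
ee_pos: [0.5801, 0.0118, 0.1988]
eef_rot: [[-1.0, -0.021, -0.002], [-0.021, 1.0, -0.0], [0.002, -0.0, -1.0]]
ft_force: [0.9, 0.8, -0.5]
gripper_width: 0.0277
grip_force: 15.0
t 14.5 q6 -1.78 w [-0.0002 -0.0017  0.0033] p [0.5801 0.0118 0.1988]
t [-0.0027 -0.0012  0.272 ] a [-0.0003 -0.0035  0.0067]
```

View pics/load1.png

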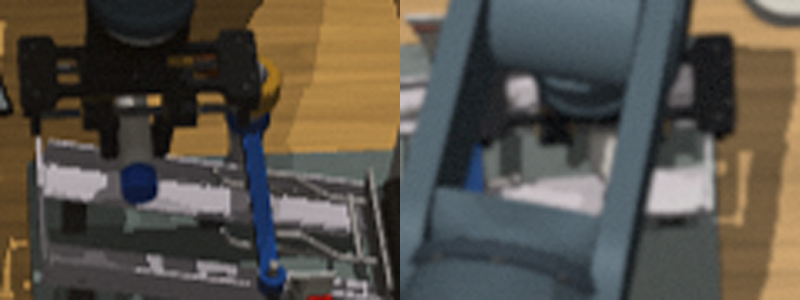

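The scene crop shows the held tube above the upper chute with its blue cap towards the scale side, at crop pixel (140,183). Next I'll descend.

```bash
python3 -m crank '[{"tx":-0.0027,"ty":0,"tz":0.09,"ax":0,"ay":0,"az":0.006},{"tx":-0.0027,"ty":0,"tz":0.18,"ax":0,"ay":0,"az":0.006},{"tx":-0.0027,"ty":0,"tz":0.25,"ax":0,"ay":0,"az":0.006},{"tx":-0.0027,"ty":0,"tz":0.272,"ax":0,"ay":0,"az":0.006},{"tx":-0.0027,"ty":0,"tz":0.272,"ax":0,"ay":0,"az":0.006}]'|grep -E "ee_|ft|wid"
python3 -m crank '[{"tx":0,"ty":0,"tz":0.003,"ax":0,"ay":0,"az":0},{"tx":0,"ty":0,"tz":0.006,"ax":0,"ay":0,"az":0},{"tx":0,"ty":0,"tz":0.006,"ax":0,"ay":0,"az":0}]'|grep -E "ee_|ft|wid"
python3 -m crank '[{"tx":0,"ty":0,"tz":0.003,"ax":0,"ay":0,"az":0},{"tx":0,"ty":0,"tz":0.006,"ax":0,"ay":0,"az":0},{"tx":0,"ty":0,"tz":0.006,"ax":0,"ay":0,"az":0}]'|grep -E "ee_|ft|wid"
```

```text
ee_pos: [0.581, 0.0097, 0.0902]
ft_force: [0.9, 0.5, -0.0]
gripper_width: 0.0272
ee_pos: [0.5826, 0.0104, 0.09]
ft_force: [-1.0, -0.2, -0.5]
gripper_width: 0.0278
ee_pos: [0.5823, 0.0108, 0.0871]
ft_force: [-0.2, 0.1, 3.2]
gripper_width: 0.027
```

```bash
python3 -m crank '[{"tx":0,"ty":0,"tz":0.003,"ax":0,"ay":0,"az":0},{"tx":0,"ty":0,"tz":0.003,"ax":0,"ay":0,"az":0}]'|grep -E "ee_|ft|wid"
```

```text
ee_pos: [0.5827, 0.0111, 0.0866]
ft_force: [-1.4, 3.2, 8.1]
gripper_width: 0.0271
```

```bash
python3 -m crank '[{"tx":0,"ty":0,"tz":-0.003,"ax":0,"ay":0,"az":0},{"tx":0,"ty":0,"tz":-0.003,"ax":0,"ay":0,"az":0},{"tx":0,"ty":0,"tz":-0.003,"ax":0,"ay":0,"az":0},{"tx":0,"ty":0,"tz":-0.003,"ax":0,"ay":0,"az":0},{"tx":0,"ty":0,"tz":-0.003,"ax":0,"ay":0,"az":0}]' 0.3|grep -E "ee_|ft|wid"
python3 -m crank '[{"tx":0,"ty":0,"tz":-0.06,"ax":0,"ay":0,"az":0},{"tx":0,"ty":0,"tz":-0.16,"ax":0,"ay":0,"az":0},{"tx":0,"ty":0,"tz":-0.28,"ax":0,"ay":0,"az":0},{"tx":0,"ty":0,"tz":-0.28,"ax":0,"ay":0,"az":0}]'|grep -E "ee_|ft|wid"
python3 plan.py 0.512 -0.323 0.2 1.371 2
```

```text
ee_pos: [0.5816, 0.0106, 0.086]
ft_force: [0.6, 0.1, -0.7]
gripper_width: 0.0573
ee_pos: [0.5859, 0.0099, 0.2058]
ft_force: [0.9, -0.2, 0.4]
gripper_width: 0.0575
t 16.9 q6 -1.77 w [-0.0012  0.0125  0.2151] p [0.5859 0.0099 0.2058]
t [ 0.0989 -0.4147  0.0072] a [-0.0012  0.0125  0.2151]
t [ 0.0537 -0.4229  0.0074] a [-0.0012  0.0125  0.2151]
```

```bash
python3 -m crank '[{"tx":0.094,"ty":-0.416,"tz":0,"ax":0,"ay":0,"az":0.215},{"tx":0.094,"ty":-0.416,"tz":0,"ax":0,"ay":0,"az":0.215},{"tx":0.094,"ty":-0.416,"tz":0,"ax":0,"ay":0,"az":0.215},{"tx":0.094,"ty":-0.416,"tz":0,"ax":0,"ay":0,"az":0.215}]' 1 |grep -E "ee_"
python3 -m crank '[{"tx":0.048,"ty":-0.424,"tz":0,"ax":0,"ay":0,"az":0.215},{"tx":0.048,"ty":-0.424,"tz":0,"ax":0,"ay":0,"az":0.215},{"tx":0.048,"ty":-0.424,"tz":0,"ax":0,"ay":0,"az":0.215},{"tx":0.048,"ty":-0.424,"tz":0,"ax":0,"ay":0,"az":0.215},{"tx":0.048,"ty":-0.424,"tz":0,"ax":0,"ay":0,"az":0.215}]'
python3 plan.py 0.512 -0.323 0.019 1.371 1
python3 - <<'E'
from h import *
# where is tube 1? blue cap blob in chute, scene view; other things unmoved?
I=avg('scene',4); J=np.load('pics/avg0.npz')['scene']; np.savez('pics/avg5.npz',scene=I)
r,g,b=np.moveaxis(I,2,0)
m=(b>r+40)&(b>g+20)
for x in blobs(m,(308,215,144,108),6): print(x[0],x[1],cv2.boundingRect(x[2].astype(np.uint8)))
c,s=np.cos(.0178),np.sin(.0178)
for ly in(.091,.064):
    lx=.5805; wy=.1109+ly; bz=.091+14e-3-.268*(ly+.110)
    for d in(.045,.056): X=lx+d; print(ly,d,proj('scene',[c*X-s*wy,s*X+c*wy,bz]).round(1))
E
```

```text
ee_pos: [0.5455, -0.16, 0.1978]
time: 17.8
ee_pos: [0.5106, -0.3265, 0.1975]
eef_rot: [[-0.979, 0.203, -0.001], [0.203, 0.979, -0.0], [0.001, -0.0, -1.0]]
ft_force: [-0.3, 0.3, -0.4]
gripper_width: 0.0882
grip_force: 0.0
t 17.8 q6 -2.13 w [-0.0003 -0.0006 -0.0043] p [ 0.5106 -0.3265  0.1975]
t [-0.0019  0.0093  0.4462] a [-0.0006 -0.0013 -0.0086]
8 [449.   215.25] (446, 215, 6, 2)
248 [383.19 267.57] (378, 244, 13, 47)
59 [413.75 290.12] (409, 287, 10, 7)
0.091 0.045 [413.4 291.9]
0.091 0.056 [413.9 295. ]
0.064 0.045 [404.4 290.8]
0.064 0.056 [404.9 293.9]
```

The first tube's cap is at scene pixel (413.8,290.1), where a tube against the stop should appear (predicted u ≈ 413.4). It passed under the rails. Now the second tube.

```bash
python3 -m crank '[{"tx":-0.002,"ty":0.006,"tz":0.12,"ax":0,"ay":0,"az":0},{"tx":-0.002,"ty":0.006,"tz":0.24,"ax":0,"ay":0,"az":0},{"tx":-0.002,"ty":0.006,"tz":0.35,"ax":0,"ay":0,"az":0},{"tx":-0.002,"ty":0.006,"tz":0.42,"ax":0,"ay":0,"az":0},{"tx":-0.002,"ty":0.006,"tz":0.446,"ax":0,"ay":0,"az":0}]' 1|grep -E "ee_|ft"
python3 -m crank '[{"tx":0,"ty":0,"tz":0,"ax":0,"ay":0,"az":0},{"tx":0,"ty":0,"tz":0,"ax":0,"ay":0,"az":0},{"tx":0,"ty":0,"tz":0,"ax":0,"ay":0,"az":0},{"tx":0,"ty":0,"tz":0,"ax":0,"ay":0,"az":0},{"tx":0,"ty":0,"tz":0,"ax":0,"ay":0,"az":0}]' -1 15|grep -E "ee_|ft|wid"
python3 -m crank '[{"tx":0,"ty":0,"tz":0,"ax":0,"ay":0,"az":0},{"tx":0,"ty":0,"tz":0,"ax":0,"ay":0,"az":0},{"tx":0,"ty":0,"tz":0,"ax":0,"ay":0,"az":0}]'
python3 plan.py 0.5825 0.0113 0.2 1.5886 2
```

```text
ee_pos: [0.5118, -0.3177, 0.0164]
ft_force: [0.0, -0.2, -0.1]
ee_pos: [0.5138, -0.3218, 0.0212]
ft_force: [-0.7, -0.3, 0.2]
gripper_width: 0.0503
time: 19.3
ee_pos: [0.5133, -0.3223, 0.0204]
eef_rot: [[-0.98, 0.198, 0.001], [0.198, 0.98, -0.002], [-0.001, -0.002, -1.0]]
ft_force: [-0.2, -1.4, 0.4]
gripper_width: 0.0275
grip_force: 15.0
t 19.3 q6 -2.13 w [-0.002   0.0007 -0.2174] p [ 0.5133 -0.3223  0.0204]
t [-0.0022  0.4255 -0.2253] a [-0.002   0.0007 -0.2174]
t [-0.0483  0.4229 -0.2249] a [-0.002   0.0007 -0.2174]
```

```bash
python3 -m crank '[{"tx":0,"ty":0,"tz":-0.1,"ax":0,"ay":0,"az":0},{"tx":0,"ty":0,"tz":-0.2,"ax":0,"ay":0,"az":0},{"tx":0,"ty":0,"tz":-0.32,"ax":0,"ay":0,"az":0},{"tx":0,"ty":0,"tz":-0.44,"ax":0,"ay":0,"az":0},{"tx":0,"ty":0,"tz":-0.45,"ax":0,"ay":0,"az":0}]'|grep -E "ee_|ft|wid"
python3 -m crank '[{"tx":-0.002,"ty":0.11,"tz":0,"ax":0,"ay":0,"az":-0.217},{"tx":-0.002,"ty":0.23,"tz":0,"ax":0,"ay":0,"az":-0.217},{"tx":-0.002,"ty":0.35,"tz":0,"ax":0,"ay":0,"az":-0.217},{"tx":-0.002,"ty":0.425,"tz":0,"ax":0,"ay":0,"az":-0.217}]'|grep -E "ee_|wid"
python3 -m crank '[{"tx":-0.048,"ty":0.12,"tz":0,"ax":0,"ay":0,"az":-0.217},{"tx":-0.048,"ty":0.24,"tz":0,"ax":0,"ay":0,"az":-0.217},{"tx":-0.048,"ty":0.35,"tz":0,"ax":0,"ay":0,"az":-0.217},{"tx":-0.048,"ty":0.423,"tz":0,"ax":0,"ay":0,"az":-0.217},{"tx":-0.048,"ty":0.423,"tz":0,"ax":0,"ay":0,"az":-0.217}]'
python3 -m crank '[{"tx":0,"ty":0,"tz":0,"ax":0,"ay":0,"az":0},{"tx":0,"ty":0,"tz":0,"ax":0,"ay":0,"az":0}]'|grep -E "wid"
python3 plan.py 0.5825 0.0113 0.090 1.5886 1
```

```text
ee_pos: [0.5161, -0.3238, 0.2076]
ft_force: [0.4, -0.1, -0.5]
gripper_width: 0.0276
ee_pos: [0.5472, -0.1515, 0.1987]
gripper_width: 0.0274
time: 20.7
ee_pos: [0.5815, 0.0159, 0.1986]
eef_rot: [[-1.0, -0.022, -0.002], [-0.022, 1.0, 0.001], [0.002, 0.002, -1.0]]
ft_force: [0.6, -0.4, -0.2]
gripper_width: 0.0271
grip_force: 15.0
gripper_width: 0.0276
t 20.9 q6 -1.77 w [-0.0002 -0.001  -0.0014] p [0.582  0.0111 0.1993]
t [-0.0017  0.0006  0.2732] a [-0.0003 -0.0021 -0.0028]
```

```bash
python3 -m crank '[{"tx":0,"ty":0,"tz":0.09,"ax":0,"ay":0,"az":0},{"tx":0,"ty":0,"tz":0.18,"ax":0,"ay":0,"az":0},{"tx":0,"ty":0,"tz":0.25,"ax":0,"ay":0,"az":0},{"tx":0,"ty":0,"tz":0.272,"ax":0,"ay":0,"az":0},{"tx":0,"ty":0,"tz":0.272,"ax":0,"ay":0,"az":0}]'|grep -E "ee_|ft|wid"
python3 -m crank '[{"tx":0,"ty":0,"tz":0.004,"ax":0,"ay":0,"az":0},{"tx":0,"ty":0,"tz":0.008,"ax":0,"ay":0,"az":0},{"tx":0,"ty":0,"tz":0.01,"ax":0,"ay":0,"az":0},{"tx":0,"ty":0,"tz":0.01,"ax":0,"ay":0,"az":0}]'|grep -E "ee_|ft|wid"
```

```text
ee_pos: [0.5815, 0.011, 0.0901]
ft_force: [0.2, 0.4, -0.6]
gripper_width: 0.0272
ee_pos: [0.5827, 0.0119, 0.0878]
ft_force: [0.0, 0.1, -0.7]
gripper_width: 0.027
```

```bash
python3 -m crank '[{"tx":0,"ty":0,"tz":0.003,"ax":0,"ay":0,"az":0},{"tx":0,"ty":0,"tz":0.003,"ax":0,"ay":0,"az":0}]'|grep -E "ee_|ft|wid"
python3 -m crank '[{"tx":0,"ty":0,"tz":0,"ax":0,"ay":0,"az":0},{"tx":0,"ty":0,"tz":0,"ax":0,"ay":0,"az":0},{"tx":0,"ty":0,"tz":0,"ax":0,"ay":0,"az":0},{"tx":0,"ty":0,"tz":0,"ax":0,"ay":0,"az":0},{"tx":0,"ty":0,"tz":0,"ax":0,"ay":0,"az":0}]' 0.3|grep -E "ee_|ft|wid"
python3 -m crank '[{"tx":0,"ty":0,"tz":-0.06,"ax":0,"ay":0,"az":0},{"tx":0,"ty":0,"tz":-0.16,"ax":0,"ay":0,"az":0},{"tx":0,"ty":0,"tz":-0.28,"ax":0,"ay":0,"az":0},{"tx":0,"ty":0,"tz":-0.28,"ax":0,"ay":0,"az":0}]'|grep -E "ee_|ft|wid"
python3 -m crank '[{"tx":0,"ty":-0.12,"tz":0,"ax":0,"ay":0,"az":0},{"tx":0,"ty":-0.24,"tz":0,"ax":0,"ay":0,"az":0},{"tx":0,"ty":-0.36,"tz":0,"ax":0,"ay":0,"az":0},{"tx":0,"ty":-0.48,"tz":0,"ax":0,"ay":0,"az":0},{"tx":0,"ty":-0.5,"tz":0,"ax":0,"ay":0,"az":0}]'|grep -E "ee_|time"
python3 - <<'E'
from h import *
I={n:avg(n,8) for n in('scene','top')}; np.savez('pics/avg6.npz',**I)
r,g,b=np.moveaxis(I['scene'],2,0)
for x in blobs((b>r+40)&(b>g+20),(308,215,144,108),6): print(x[0],x[1],cv2.boundingRect(x[2].astype(np.uint8)))
J=np.load('pics/avg0.npz')
d=np.abs(I['scene']/I['scene'][380:400].mean()-J['scene']/J['scene'][380:400].mean()).mean(2)
for x in blobs((cv2.GaussianBlur(d,(5,5),0)>.12),(90,170,460,230),25): print('changed',x[0],x[1])
f=lambda i,x,y,w,h:cv2.resize(np.clip(i[y:y+h,x:x+w]*1.3,0,255).astype(np.uint8)[:,:,::-1],(400,300),interpolation=cv2.INTER_CUBIC)
cv2.imwrite('pics/end.png',np.vstack([np.hstack([f(I['scene'],340,240,100,75),f(I['top'],215,180,120,90)]),np.hstack([f(I['scene'],384,280,28,21),f(I['scene'],100,120,480,360)])]))
E
```

```text
ee_pos: [0.5829, 0.0122, 0.0869]
ft_force: [-0.6, 1.2, 4.6]
gripper_width: 0.0278
ee_pos: [0.5821, 0.012, 0.0857]
ft_force: [0.1, 0.0, -0.4]
gripper_width: 0.0574
ee_pos: [0.5864, 0.0113, 0.2055]
ft_force: [1.3, -0.4, 1.4]
gripper_width: 0.0575
time: 23.4
ee_pos: [0.5852, -0.1931, 0.1973]
8 [449.   215.25] (446, 215, 6, 2)
248 [383.19 267.57] (378, 244, 13, 47)
87 [411.67 289.87] (405, 286, 14, 8)
changed 17829 [325.39 226.55]
changed 289 [482.82 183.55]
changed 418 [229.92 271.44]
changed 105 [374.49 261.89]
changed 942 [401.21 276.05]
changed 92 [376.84 278.29]
changed 33 [390.39 296.76]
```

View pics/end.png

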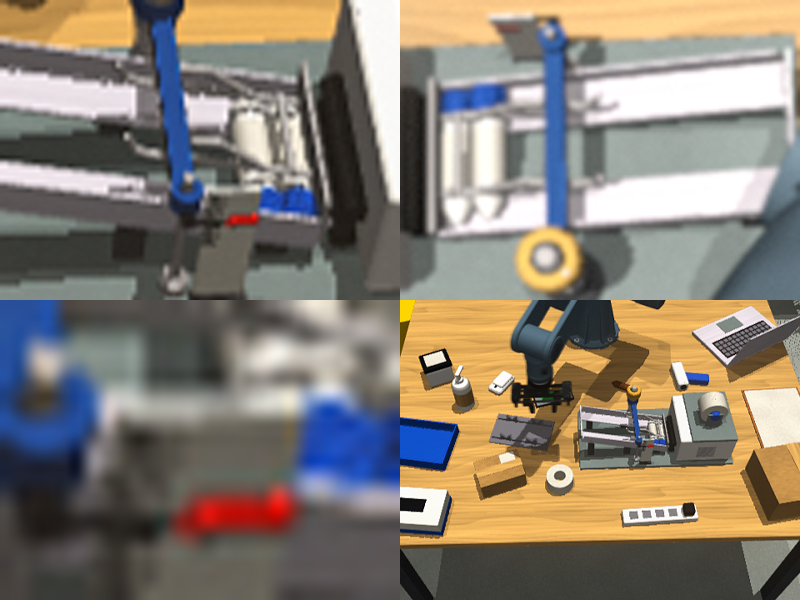

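The last picture shows both tubes side by side against the end stop (top crop, about (455–490, 150)) with their blue caps on the scale side. The pointer bar is level with the red clip tip, the bystanders are in place, and the gripper is clear. Handing in.

```bash
python3 -c "
from station import env
print(env.job_done())"
```

```text
the job is handed in; nothing more can be done
None
```

The job is handed in at about 24 s: the pointer looks level with the red clip (to about 1 mm, limited by the camera), and both tubes lie against the end stop with blue caps to the scale side; in the images both caps already pointed the same way in the rest, contrary to the text, so I turned neither tube around.

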